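# Tip the lime out of its citrus skip

### The job

Two tipping fruit skips stand on the bar. Take the one that holds the lime: push its bar past the detent and tip the skip right over so that the lime drops into the tray in front of it, then ease the skip back fully upright into its detent, without slamming it, and let go. Leave the lime lying in the tray, and leave the skip with the lemon upright as it is.

Things in the scene. Friction and masses are not known exactly. Their poses are not given: they have to be found in the camera images.
- lime_feeder: Fixed feeder with the lime: wooden base 205 x 150 mm (x -120..85, y +-75), tray at its -x end, two aluminium side plates with a steel skip between. Origin: on the work surface; -x is its front, towards the robot, z up. Skip hinge line: along y through (30, 0, 110) mm. Tray: floor 8 mm, walls to 38 mm, inside x -112..8, y +-67 mm. Skip body up to 160 mm when upright.
- lime_bar (a point): Middle of this skip's push bar: round, 12 mm thick, along the feeder's y, 80 mm clear between its two arms, free air around. It circles the hinge line at 110 mm: at skip angle q it is at (30 + 110 sin(0.263 - q), 0, 110 + 110 cos(0.263 - q)) mm in the feeder's frame: upright (58, 0, 216), tipped over (-65, 0, 165).
- lime_skip (a joint): Skip angle, rad: 0 upright at its stop (start, held by a spring detent), growing as its bar tips to the feeder's front; 1.31 right over, at the other stop. About 3 N at the bar takes it over the detent crest near 0.22; clear of it by 0.46. Heavily damped. Past the detent it slowly falls over by itself and stays down; coming back, the detent draws it to 0 from below 0.15. Under 1 rad/s is gentle, over 2.5 rad/s near 0 is a slam.
- lime_center (a point): Centre of the lime, a green fruit 52 x 45 x 45 mm. It starts in its skip, rolls freely, and is out in the tray about a second after the skip passes 1.0 rad.
- lemon_skip (a joint): Angle of the second, identical skip, which holds the lemon (yellow, 71 x 53 x 51 mm) in a feeder 20 to 45 cm to the left or right: 0 upright; it must stay so.

How it is judged:
By the outcome, as a careful person would: the job done as asked, in the order asked, and still so for the second after the job is handed in, with the robot touching nothing.
It also fails if it takes over 48 s, if anything falls off the work surface, if the arm or the gripper's body presses on something with over 40 N, if the wrist force passes 120 N, or if a joint passes its speed limit or range.

### The arm

A 6-joint arm with a two-finger parallel gripper is mounted at the origin on a cart in front of the work surface, level with it; the furniture and walls round the work are solid. World frame = base frame: x ahead of the robot, y to its left, z up, the work surface at z = 0. Lengths are in mm, angles in rad, forces in N, time in s.
With the tool pointing down it reaches from about 350 to 975 mm from the base axis. Payload 7.1 kg.
Tool frame: the origin (TCP) lies on the front face of the gripper's body, between the roots of the fingers; the fingertips stand 80 mm ahead of it and the grasp point (between the pads) lies 61 mm ahead of it (env.tips_ahead is the distance from the TCP to the fingertips, in mm); z points along the fingers, y is the line along which they close (so a half turn about z gives the same grasp; the last joint's range is limited). The gripper opens to 88 mm and grips with 3 to 60 N. Pads are 20 mm wide; open, the fingers measure 115 mm over their backs; the gripper's body (75 mm by 178 mm) begins 61 mm behind the grasp point.
Start: joints at [-1.144, 0.423, 1.63, -0, 1.089, -0.019], TCP at [269.502, -563.892, 302.675] pointing down, gripper open.
Joint ranges: [-3, 3], [-0.9, 2.11], [0.09, 2.58], [-1.31, 4.45], [0.11, 2.69], [-2.54, 2.54]. Speed limits (rad/s): [2.39, 2.39, 3.01, 3.14, 3.14, 3.14].

### API

Orientations are given as a unit quaternion [x, y, z, w].
In Python, from station import env, set_gripper, viewer, workorder gives the robot as it stands. Calls block until the motion is done:
- env.reach(position, orientation): joint-space move of the TCP to a pose.
- env.move_l(position, rot=None, rate=150, f_stop=None): straight line of the TCP; rot=None keeps the orientation; rate is the mean speed in mm/s. With f_stop (N) it stops when the force on the tool has changed by that much, and returns True; else False.
- env.move_joints(angles): joint-space move.
- set_gripper(opening): finger opening in mm; the grip force is fixed at half the most; returns when the fingers have stopped.
- env.hold(seconds).
- env.ik(position, orientation): joint angles nearest the present ones, or None.
- env.read_state(): the state.
- viewer.camera(name): name is "scene" or "side" or "wrist"; returns the picture (420x560x3 uint8, blue, green, red); there is no depth.
- viewer.camera_params(name): a dict with "fx", "fy", "cx", "cy" (pixels), "pose" (4x4, takes a point from camera to world coordinates); the wrist camera has in their place "tool_from_camera" (4x4, takes a point from camera to tool coordinates, whose origin is the TCP and whose axes are the flange's). Camera axes: x right, y up, looking along -z (the intrinsics and any distortion apply to the point x, -y, -z); pixel columns grow to the right and rows downward; lengths in mm; the calibration is good to about 2 mm. The wrist camera is an equidistant fisheye: a pixel r from the principal point sees the ray r / f radians off the axis. A picture is of the moment at which its call begins: read the wrist's pose just before it. camera_params takes no time and is no camera call.
A pose or a line that the arm cannot do raises env.IKError and nothing moves.
- workorder.sign_off(): hands the job in; it is judged then, once.
The state is a dict: "time_s": time; "qpos": joint angles; "dq": joint speeds; "tau": joint torques, N m; "tool_pos": TCP position; "orientation": TCP orientation; "force": force on the tool from outside, world axes, zero at the start; "wrist_torque": the same for the moment, N m; "width": finger opening in mm; "grip_force": force on a finger pad.
Only numpy, scipy, OpenCV 4.12 (cv2) and the standard library are available. Lean on these libraries where they do the work, as an engineer would, in place of code of your own. Each camera call takes 0.05 s, during which the arm holds its last target. There are 200 camera calls.

## Working session

There is one attempt and no reset: what is moved stays moved. The work goes in short steps, each a Python script; the robot and the scene stay as the last script left them, time stands still between calls to the robot, and variables do not carry over. Pictures are saved under pics/ and viewed, at most 10 in all, crops included, and the job is handed in when it is done.

```bash
ls; mkdir -p pics
python3 - <<'E'
from station import env, viewer
import cv2, numpy as np
np.set_printoptions(precision=4,suppress=True)
for n in ["scene","side"]:
    cv2.imwrite(f"pics/{n}1.png",viewer.camera(n)); print(n,viewer.camera_params(n))
print(viewer.camera_params("wrist")); print(env.read_state())
E
```

```text
pics
scene {'fx': 397.6613751010396, 'fy': 397.6613751010396, 'cx': 276.3607560432553, 'cy': 208.6856197993808, 'pose': array([[ -0.7173,   0.5365,  -0.4445, 146.1456],
       [ -0.6967,  -0.5592,   0.4493, 374.7003],
       [ -0.0075,   0.632 ,   0.7749, 813.0293],
       [  0.    ,   0.    ,   0.    ,   1.    ]])}
side {'fx': 530.4198081538211, 'fy': 530.4198081538211, 'cx': 277.6508213271794, 'cy': 209.29950747903214, 'pose': array([[   0.9998,   -0.0102,   -0.0191,  501.372 ],
       [  -0.0074,    0.6688,   -0.7434, -771.9939],
       [   0.0204,    0.7433,    0.6686,  828.0314],
       [   0.    ,    0.    ,    0.    ,    1.    ]])}
{'fx': 325.19226210127806, 'fy': 325.19226210127806, 'cx': 278.0859620916473, 'cy': 211.26660724887253, 'tool_from_camera': array([[  0.0008,   0.9561,   0.2932,  81.3685],
       [  1.    ,  -0.0006,  -0.0007,  -0.3392],
       [ -0.0005,   0.2932,  -0.9561, -81.993 ],
       [  0.    ,   0.    ,   0.    ,   1.    ]])}
{'time_s': 0.1, 'qpos': array([-1.144 ,  0.4238,  1.6306,  0.    ,  1.0886, -0.019 ]), 'dq': array([-0.0001, -0.0022, -0.0014, -0.0013,  0.0001,  0.0005]), 'tau': array([ -0.0011, -54.5622, -27.4323,   0.0644,   0.0188,  -0.    ]), 'tool_pos': array([ 269.3535, -563.572 ,  302.0113]), 'orientation': array([ 0.9753,  0.221 , -0.0001, -0.0007]), 'force': array([-0.7697,  0.1346,  0.2799]), 'wrist_torque': array([-0.0001, -0.0244, -0.0083]), 'grip_force': 0.0, 'width': 87.77817206789909}
```

View pics/scene1.png

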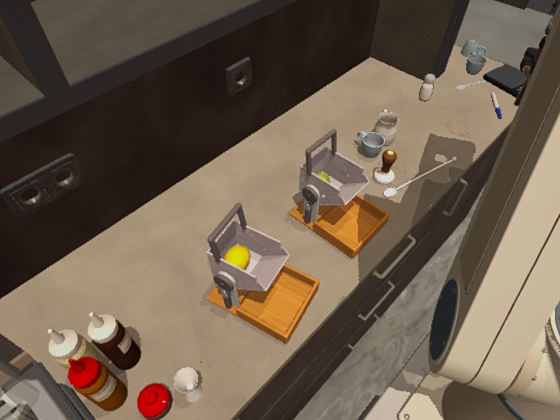

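View pics/side1.png

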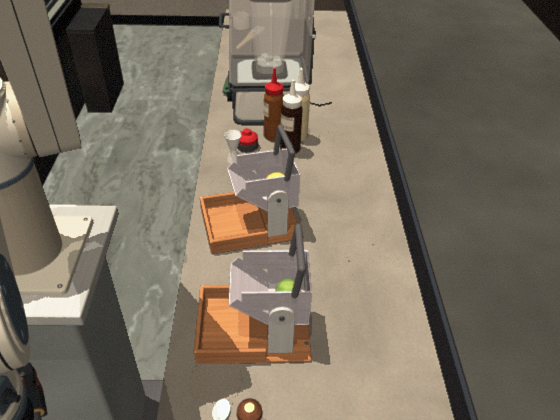

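The scene view shows the lemon skip near (235,255) px and the lime skip near (325,180). In the side view the lime feeder is at about (255,320), with its bar near (297,240) and its tray at (196..310, 285..360). I'll zoom in on the lime feeder in both views.

Run:
```python
import cv2, numpy as np
a=cv2.imread("pics/scene1.png")[120:260,280:400]; b=cv2.imread("pics/side1.png")[220:370,185:325]
a=cv2.resize(a,(360,420),interpolation=cv2.INTER_CUBIC);b=cv2.resize(b,(420,450),interpolation=cv2.INTER_CUBIC)
a=cv2.copyMakeBorder(a,0,30,0,0,cv2.BORDER_CONSTANT)
cv2.imwrite("pics/crop1.png",np.hstack([a,b]))
```

```text
(no output)
```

View pics/crop1.png

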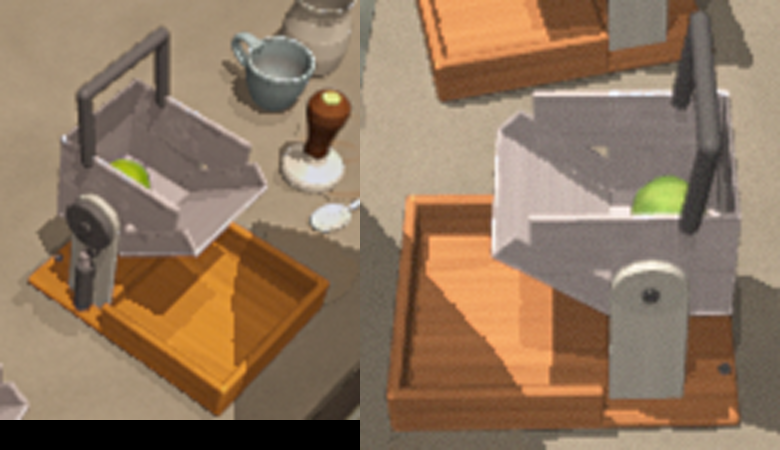

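The left crop (scene) shows the bar ends at about (308,152) and (334,131) px. The right crop (side) shows them at about (298,227) and (301,268), with the tray's front corners at (202,286) and (195,353).

```bash
cat > h.py <<'E'
import numpy as np
from station import env, viewer, set_gripper, workorder
np.set_printoptions(precision=3,suppress=True)
def ray(n,p):
    c=viewer.camera_params(n); T=c["pose"]
    d=T[:3,:3]@np.array([(p[0]-c["cx"])/c["fx"],-(p[1]-c["cy"])/c["fy"],-1])
    return T[:3,3],d/np.linalg.norm(d)
def plane(n,p,z):
    o,d=ray(n,p); return o+d*(z-o[2])/d[2]
def tri(p1,p2):
    A=0;b=0;R=[ray("scene",p1),ray("side",p2)]
    for o,d in R:
        M=np.eye(3)-np.outer(d,d);A=A+M;b=b+M@o
    x=np.linalg.solve(A,b); return x,[np.linalg.norm((np.eye(3)-np.outer(d,d))@(x-o)) for o,d in R]
E
python3 - <<'E'
from h import *
print("barL",tri((307.7,151.7),(298.3,226.7)));print("barR",tri((334.3,131),(301,268.3)))
for n,p,z in [("scene",(352.7,257.3),0),("scene",(388.3,215),38),("scene",(290,213.3),8),("side",(195.3,362.7),0),("side",(195.3,352.7),38),("side",(201.7,286),38),("side",(311,360.7),0)]:
    print(n,p,plane(n,p,z))
E
```

```text
barL (array([ 552.271, -134.768,  215.891]), [np.float64(0.7655677353618595), np.float64(0.7655677353617157)])
barR (array([ 553.05 , -228.061,  217.166]), [np.float64(0.6641036534274721), np.float64(0.6641036534273673)])
scene (352.7, 257.3) [ 375.875 -115.528    0.   ]
scene (388.3, 215) [ 376.623 -252.123   38.   ]
scene (290, 213.3) [ 571.712 -105.455    8.   ]
side (195.3, 362.7) [ 377.016 -257.403    0.   ]
side (195.3, 352.7) [ 380.644 -261.72    38.   ]
side (201.7, 286) [ 377.053 -115.125   38.   ]
side (311, 360.7) [ 581.271 -252.306    0.   ]
```

```bash
cat >> h.py <<'E'
from scipy.spatial.transform import Rotation as R
yaw=0.018
bar0=np.array([552.7,-181.4,216.3])
ax=np.array([np.cos(yaw),np.sin(yaw),0])
def tcp(q,up=0):  # TCP with the bar at the grasp point
    s=0.263-q
    return bar0+ax*(110*np.sin(s)-28.6)+np.array([0,0,110*np.cos(s)-106.2+61+up])
def quat(k): return (R.from_euler('z',yaw)*R.from_quat([.70710678,k*.70710678,0,0])).as_quat()
E
python3 - <<'E'
from h import *
for k in (1,-1):
    for a in ((0,90),(0,0),(.6,0),(1.31,0)): 
        print(k,a,tcp(*a),env.ik(tcp(*a),quat(k)))
E
```

```text
1 (0, 90) [ 552.698 -181.4    367.318] [-0.338  0.291  1.666 -0.     1.184 -0.356]
1 (0, 0) [ 552.698 -181.4    277.318] [-0.338  0.391  1.748 -0.     1.003 -0.356]
1 (0.6, 0) [ 487.738 -182.569  274.913] [-0.381  0.308  1.882 -0.     0.952 -0.399]
1 (1.31, 0) [ 428.868 -183.629  226.119] [-0.43   0.31   2.03  -0.     0.802 -0.448]
-1 (0, 90) [ 552.698 -181.4    367.318] None
-1 (0, 0) [ 552.698 -181.4    277.318] None
-1 (0.6, 0) [ 487.738 -182.569  274.913] None
-1 (1.31, 0) [ 428.868 -183.629  226.119] None
```

Run:
```python
from h import *
import cv2
env.reach(tcp(0,100),quat(1)); set_gripper(60)
env.move_l(tcp(0,45),rate=120)
f0=env.read_state()["force"]
hit=env.move_l(tcp(0),rate=60,f_stop=6); s=env.read_state(); print(hit,s["tool_pos"],s["force"]-f0,s["time_s"])
if not hit:
    set_gripper(16); s=env.read_state(); print(s["width"],s["force"]-f0,s["grip_force"],s["time_s"])
cv2.imwrite("pics/c2.png",np.hstack([cv2.resize(viewer.camera("side")[150:370,150:350],(400,440)),cv2.resize(viewer.camera("scene")[90:310,220:420],(400,440))]))
```

```text
False [ 552.919 -181.476  277.516] [1.015 0.032 0.141] 3.9917
16.20392201250198 [-0.127 -0.274  0.418] 0.0 4.825
```

View pics/c2.png

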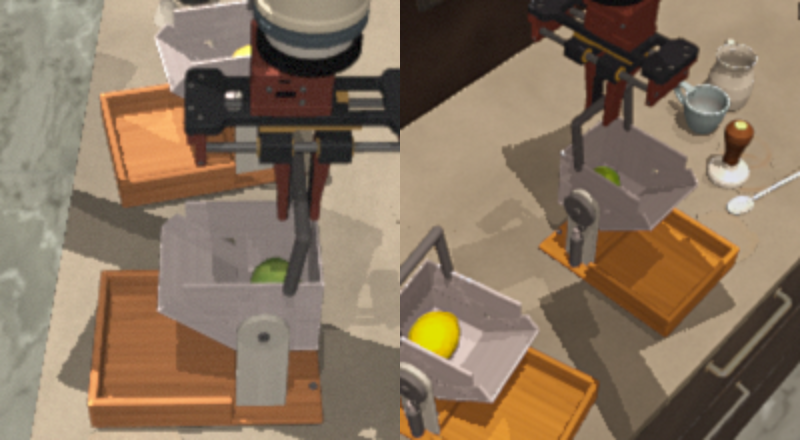

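The fingers straddle the bar and nothing is touching hard. I'll tip it over now, following the arc and logging force.

Run:
```python
from h import *
import cv2
f0=env.read_state()["force"]
for q in [.15,.3,.45,.6,.75,.9,1.02,1.14,1.24,1.3]:
    hit=env.move_l(tcp(q),rate=45,f_stop=18); s=env.read_state(); print(q,hit,s["force"]-f0,s["time_s"])
    if hit: break
env.hold(1.2); s=env.read_state(); print(s["force"]-f0,s["time_s"])
cv2.imwrite("pics/c3.png",np.hstack([cv2.resize(viewer.camera("side")[150:370,150:350],(400,440)),cv2.resize(viewer.camera("scene")[90:310,220:420],(400,440))]))
```

```text
0.15 False [0.349 1.325 0.131] 5.4417
0.3 False [-2.117  1.391  1.377] 5.9583
0.45 False [ 0.091  0.499 -0.526] 6.475
0.6 False [-0.553  1.174  0.636] 6.9917
0.75 False [-0.892  0.123  0.927] 7.5083
0.9 False [-2.26   0.826  0.154] 8.025
1.02 False [-2.426  1.982 -0.073] 8.4667
1.14 False [-1.117  1.425 -0.171] 8.9083
1.24 False [-2.063  0.231 -0.339] 9.3
1.3 False [-0.057  1.817  0.578] 9.6
[0.254 1.542 0.975] 10.8
```

View pics/c3.png

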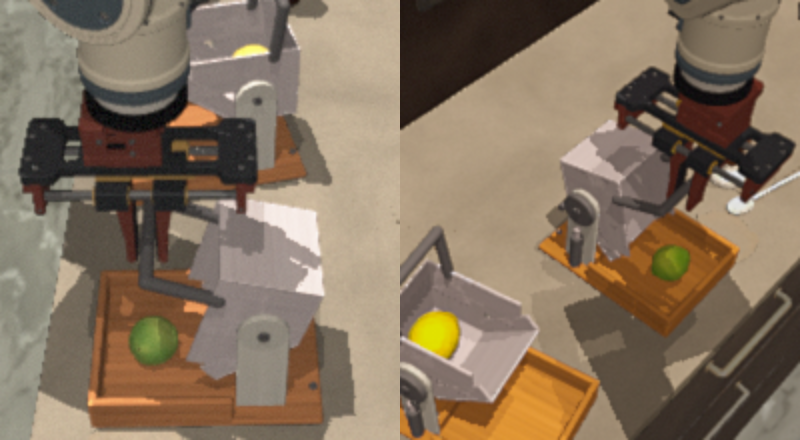

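The lime lies in the tray and the skip is over. I'll nudge it gently to confirm the stop, then ease it back.

Run:
```python
from h import *
import cv2
f0=env.read_state()["force"]
print(env.move_l(tcp(1.34),rate=15,f_stop=5)); s=env.read_state(); print(s["force"]-f0)
for q in [1.24,1.1,.95,.8,.65,.5,.38,.28,.2,.14,.08,.03,0]:
    hit=env.move_l(tcp(q),rate=45 if q>.4 else 25,f_stop=18); s=env.read_state(); print(q,hit,s["force"]-f0,s["time_s"])
    if hit: break
env.hold(.5); s=env.read_state(); print(s["force"]-f0,s["time_s"],s["tool_pos"])
cv2.imwrite("pics/c4.png",np.hstack([cv2.resize(viewer.camera("side")[150:370,150:350],(400,440)),cv2.resize(viewer.camera("scene")[90:310,220:420],(400,440))]))
```

```text
False
[ 5.162  0.364 -0.958]
1.24 False [-1.704 -0.335  1.113] 11.7333
1.1 False [-9.544 -1.599  7.443] 12.225
0.95 False [-14.1    -1.38   11.273] 12.7417
0.8 False [ 0.37  -0.015  1.853] 13.2583
0.65 False [-0.253  0.041 -0.082] 13.775
0.5 False [ 0.105 -0.161  0.219] 14.2917
0.38 False [-0.448 -0.352  0.208] 14.9667
0.28 False [-0.708 -0.555  1.548] 15.5583
0.2 False [-0.297 -0.892  0.725] 16.0583
0.14 False [ 1.894 -0.247  0.018] 16.475
0.08 False [ 2.46   0.175 -0.029] 16.8917
0.03 False [ 2.935 -0.543 -0.481] 17.2583
0 False [-0.696 -0.234  0.25 ] 17.5417
[ 0.314 -1.046  0.057] 18.0417 [ 552.661 -181.429  277.348]
```

View pics/c4.png

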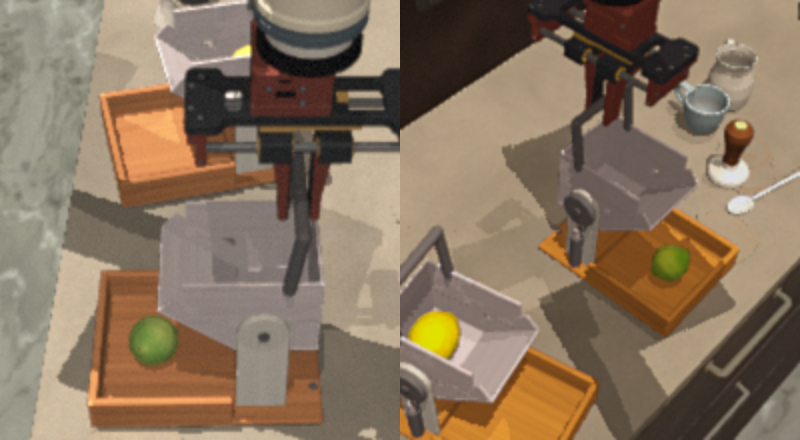

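The skip is upright again and the lime is still in the tray. Next I'll let go, lift straight up and check.

Run:
```python
from h import *
import cv2
set_gripper(60); env.hold(.3); print(env.move_l(tcp(0,110),rate=80,f_stop=8))
env.move_l(tcp(0,180)+[0,-150,0],rate=150)
env.hold(.5); s=env.read_state(); print(s["force"],s["time_s"])
b=viewer.camera("side"); a=viewer.camera("scene"); cv2.imwrite("pics/scene5.png",a)
cv2.imwrite("pics/c5.png",np.hstack([cv2.resize(b[150:370,150:350],(400,440)),cv2.resize(a[90:310,220:420],(400,440))]))
a0=cv2.imread("pics/scene1.png")
for n,r in (("lime bar",(slice(126,185),slice(298,345))),("lemon bar",(slice(200,270),slice(205,290)))): 
    print(n,np.abs(a[r].astype(int)-a0[r]).mean())
```

```text
False
[0.222 0.586 0.047] 22.55
lime bar 19.56557278519053
lemon bar 1.9089075630252101
```

View pics/c5.png

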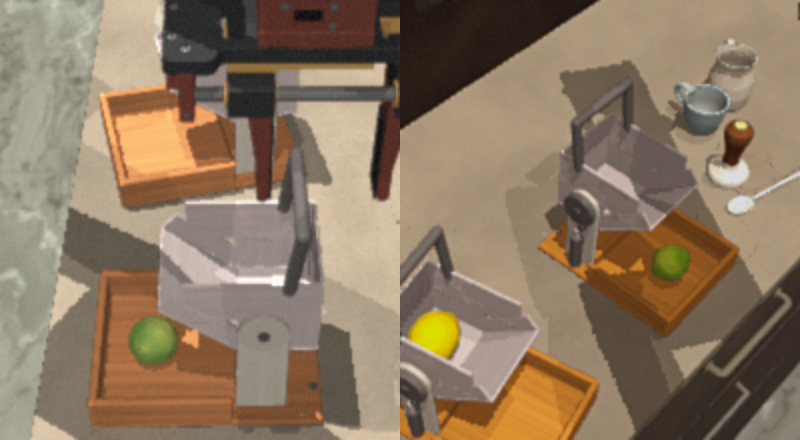

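The bar ends are back at about (307.5,152) and (335,131) px, as at the start. The skip is empty, the lime is in the tray, and the lemon skip hasn't moved.

```bash
python3 -c "
from h import *
print(workorder.sign_off())"
```

```text
the job is handed in; nothing more can be done
None
```

The lime is lying in its tray, its skip is back upright in the detent and released, the lemon skip is untouched, and the job is handed in at about 23 s.

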